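# Put the loose radio parts back in the drawers with their own kind

## Robot

A 6-joint arm with a two-finger parallel gripper is mounted at the origin on the work surface. World frame = base frame: x ahead of the robot, y to its left, z up, the work surface at z = 0. Lengths are in m, angles in rad, forces in N, time in s.
With the tool pointing down it reaches from about 0.35 to 0.975 m from the base axis. Payload 4.9 kg.
Tool frame: the origin (TCP) lies midway between the tips of the shut fingers; the grasp point (between the pads) lies 19 mm behind it; z points along the fingers, y is the line along which they close (so a half turn about z gives the same grasp; the last joint's range is limited). The gripper opens to 85 mm and grips with 20 to 120 N. Pads are 22 mm wide; open, the fingers measure 114 mm over their backs; the gripper's body (76 mm by 85 mm) begins 54 mm behind the grasp point. The pads swing forward as they close: fully open they stand 13 mm farther back than shut.
Start: joints at [1.009, 0.053, 1.613, -0, 1.476, -0.119], TCP at [0.268, 0.565, 0.231] pointing down, gripper open.
Joint ranges: [-3.01, 3.01], [-1.01, 2.22], [0.06, 2.58], [-1.02, 4.17], [0.09, 2.62], [-3.14, 3.14]. Speed limits (rad/s): [2.57, 2.57, 3.14, 3.14, 3.14, 3.14].

## Interface

Orientations are given as a unit quaternion [w, x, y, z].
In Python, from plant import state, grab_frame, camera_info, job_done, spot_in, masks_of, pinpoint gives the robot as it stands.
- The arm moves only by the shell command python3 -m handwheel 'ROWS' [OPENING]. ROWS is JSON, a list that holds one entry, the list of rows, each a list of 6 numbers: the shift along the world's x, y, z in m, then the turn, a rotation vector about the world's x, y, z in degrees. In form: [[[tx, ty, tz, ax, ay, az], ...]]. A call has 1 to 20 rows; each row shifts and turns the commanded pose from where the row before left it; what a row does not reach is not made up. A row lasts 1/12 s, in which the tool goes at most 41.7 mm and 7.16 degrees, less where a joint would pass 70% of its speed; a pose out of reach is approached as far as the arm can. A call is refused whole if a number of a shift passes 0.0417 or a number of a turn 7.16, either way. A call with a gripper value outside its range is refused whole. OPENING is the opening, from 0 (shut) to 1 (fully open), set as the call begins (- or left out, the last holds). The fingers move at their own pace and stop on an object; the grip force is fixed at half the most. Time passes only in rows, so rows that do not move let the fingers close. It gives the time, the measured TCP pose, the force, the opening and the grip force at its end, in the units of the state.
- state(): the state, without advancing time (a new reading comes with each control period).
- grab_frame(name): name is "scene" or "top" or "wrist"; returns (picture, depth): 480x640x3 uint8, blue, green, red; 480x640 float32, m along the optical axis (not along the pixel's ray), 0 where there is no reading.
- camera_info(name): a dict with "fx", "fy", "cx", "cy" (pixels), "distortion" ([k1, k2, p1, p2, k3] as OpenCV has them; the pictures are not rectified), "T" (4x4, takes a point from camera to world coordinates). Camera axes: x right, y up, looking along -z (the intrinsics and any distortion apply to the point x, -y, -z); pixel columns grow to the right and rows downward; lengths in m; the calibration is good to about 2 mm. A picture is of the moment at which its call begins: read the wrist's pose just before it. camera_info takes no time and is no camera call; for the wrist camera it gives the pose at the moment of the call.
- job_done(): hands the job in; it is judged then, once.
Trained networks look in the newest picture that a camera, given by its name, has taken for a name from the list of things; names that differ only in an ending like _2 or _b are one class to them, and where a whole thing is asked for, a point or a joint stands for the part that bears it (a point fixed in the world has none). Each returns a list of dicts, best first, with "conf" (0 to 1); they miss things now and then, are a little off and sometimes report something else, mostly with a low value. They report only what shows in the picture. A call takes as long as a camera call. They do not tell look-alikes from the thing itself.
- spot_in(camera, thing): "box" ([left, top, width, height] in pixels, round what is visible of it).
- masks_of(camera, thing): "region" (480x640 bool, what is visible of it) and "box" ([left, top, width, height] in pixels, round what is visible of it).
- pinpoint(camera, thing): "position" ([column, row] in pixels: a listed point, or the origin of a listed thing).
The state is a dict: "time": time; "joint_pos": joint angles; "joint_vel": joint speeds; "joint_efforts": joint torques, N m; "tool_pos": TCP position; "tool_rot": TCP orientation; "contact_force": force on the tool from outside, world axes, zero at the start; "ft_torque": the same for the moment, N m; "gripper_width": opening from 0.0 (shut) to 1.0 (fully open); "grasp_force": force on a finger pad.
Only numpy, scipy, OpenCV 4.12 (cv2) and the standard library are available. Lean on these libraries where they do the work, as an engineer would, in place of code of your own. Each camera call takes 0.05 s, during which the arm holds its last target. There are 200 camera calls.

## Task

Tidy the four loose parts on the desk (straight coaxial adapter, T adapter, fuse holder and rubber-duck antenna) into the four small-parts drawers: each goes into the drawer that already holds others of its kind, laid on the clear floor of the drawer, not on top of what is in it, the antenna lengthwise beside the other antenna. Set them down rather than drop them, and leave the circuit board and the Morse key where they are.

Things in the scene. Friction and masses are not known exactly. Their poses are not given: they have to be found in the camera images.
- straight_adapter_mid (a point): Loose silver straight coaxial adapter lying on its side, 46 mm long along its x: octagonal nut 19 mm across flats, 20 mm long, at the -x end, then a 17 mm collar and a 16 mm thick threaded end. Point: its centre, 9.5 mm above what it lies on; x level. Pinch it across the level direction square to x, 19 mm wide, at the nut (3 to 23 mm to the -x side of the point; pads may overlap the rest).
- tee_adapter_mid (a point): Loose silver coaxial T adapter lying flat: run 48 mm long along its x, 16 mm thick; stem to its +y; 38 mm from the back of the run to the end of the stem. Point: midway between those two faces, 8 mm above what it lies on (z up); the run's axis is 11 mm to its -y side. Pinch it across these two faces, along y, 38 mm wide.
- fuse_holder_mid (a point): Loose yellow plastic chassis fuse holder for a blade fuse: body 40 (x) x 20 (y) mm, 18 mm high (lower 13 mm full width, on it a raised block 24 x 13 mm), flat brass tabs at both ends, 54 mm over all along x. Point: its centre, 9 mm above what it lies on; z up. Pinch it across y, 20 mm wide.
- antenna_mid (a point): Loose black rubber-duck antenna lying on its side: a straight rod 120 mm long along its x, 13 mm thick, with a metal screw base 20 mm long at the -x end. The point is at the middle of its length, 6.5 mm above what it lies on. It can be pinched across its y, 13 mm wide.
- straight_drawer: Fixed blue drawer without lid, 150 (x) x 120 (y) x 30 mm high, walls and floor 3 mm, 10 mm pull lip on its front (-x); like the other three but for its contents: two straight coaxial adapters fixed in the rear half (x above +18 mm). The floor in front of them, 89 x 114 mm, is clear, its middle 30 mm to the -x side of the origin. Origin: centre of underside, on the desk; z up.
- tee_drawer: Fixed blue drawer without lid, 150 (x) x 120 (y) x 30 mm high, walls and floor 3 mm, 10 mm pull lip on its front (-x); like the other three but for its contents: two coaxial T adapters fixed in the rear half (x above +18 mm). The floor in front of them, 89 x 114 mm, is clear, its middle 30 mm to the -x side of the origin. Origin: centre of underside, on the desk; z up.
- fuse_drawer: Fixed blue drawer without lid, 150 (x) x 120 (y) x 30 mm high, walls and floor 3 mm, 10 mm pull lip on its front (-x); like the other three but for its contents: two yellow fuse holders fixed in the rear half (x above +18 mm). The floor in front of them, 89 x 114 mm, is clear, its middle 30 mm to the -x side of the origin. Origin: centre of underside, on the desk; z up.
- antenna_drawer: Fixed blue drawer without lid, 150 (x) x 120 (y) x 30 mm high, walls and floor 3 mm, 10 mm pull lip on its front (-x); like the other three but for its contents: an antenna fixed along the left (+y) wall (y above +33 mm). The rest of the floor, 144 x 90 mm, is clear, its middle 12 mm to the -y side of the origin. Origin: centre of underside, on the desk; z up.
- circuit_board: Bystander, loose: green circuit board 70 (x) x 50 (y) mm standing on four 8 mm brass spacers, its tallest component 21 mm above the desk. Origin: centre, at desk level; z up.
- morse_key: Bystander, loose: Morse key, black base 120 (x) x 70 (y) x 14 mm with a brass lever and a black knob at its -x end, 57 mm high over all. Origin: centre of the underside; z up.
Not all that is in view belongs to the job. There is more than one size of the part that bears fuse_holder_mid; the job needs the smallest.

How it is judged:
By the outcome, as a careful person would: the job done as asked, in the order asked, and still so for the second after the job is handed in, with the robot touching nothing.
It also fails if it takes over 88 s, if anything falls off the work surface, if the arm or the gripper's body presses on something with over 40 N, if the wrist force passes 120 N, or if a joint passes its speed limit or range.

## Working session

There is one attempt and no reset: what is moved stays moved. The work goes in short steps, Python scripts to look and compute and a shell command to move; the robot and the scene stay as the last step left them, time stands still between calls to the robot, and variables do not carry over. Pictures are saved under pics/ and viewed, at most 14 in all, crops included, and the job is handed in when it is done.

```bash
mkdir -p pics; ls; cat > h.py <<'E'
import numpy as np, cv2
from plant import *
def ray(c,px,info=None):
    i=info or camera_info(c)
    K=np.array([[i['fx'],0,i['cx']],[0,i['fy'],i['cy']],[0,0,1]])
    p=cv2.undistortPoints(np.array(px,float).reshape(-1,1,2),K,np.array(i['distortion'],float))[:,0]
    T=np.array(i['T']); d=np.c_[p[:,0],-p[:,1],-np.ones(len(p))]@T[:3,:3].T
    return T[:3,3],d
def onz(c,px,z,info=None):
    o,d=ray(c,px,info); return o+d*((z-o[2])/d[:,2])[:,None]
E
python3 - <<'E'
from h import *
print(state())
for c in('top','scene'):
    im,d=grab_frame(c);cv2.imwrite(f'pics/{c}0.png',im)
    print(c,np.round(camera_info(c)['T'],3).tolist())
    for t in['straight_adapter_mid','tee_adapter_mid','fuse_holder_mid','antenna_mid','straight_drawer','tee_drawer','fuse_drawer','antenna_drawer','circuit_board','morse_key']:
        if c=='scene' : continue
        print(t)
        for r in pinpoint(c,t)[:4]:
            print('  ',round(r['conf'],2),np.round(r['position']),np.round(onz(c,[r['position']],0.008)[0],3))
E
```

```text
pics
{'time': 0.0, 'joint_pos': array([ 1.00900594e+00,  5.33637368e-02,  1.61429695e+00,  3.63011943e-06,
        1.47598043e+00, -1.19017981e-01]), 'joint_vel': array([-0.00035162, -0.00081288,  0.00106979, -0.00114639,  0.00177349,
        0.00083456]), 'joint_efforts': array([-1.34609845e-04, -3.93706441e+01, -3.70163512e+01, -1.95957437e-04,
        7.59706367e-03,  5.73591990e-06]), 'tool_pos': array([0.26745571, 0.56419793, 0.23005698]), 'tool_rot': array([-3.43661220e-04,  2.19582258e-01,  9.75593452e-01, -9.64857467e-04]), 'contact_force': array([-1.11978989, -0.02780126,  0.10857726]), 'ft_torque': array([-0.02623363,  0.00928252,  0.03935042]), 'grasp_force': 0.0, 'gripper_width': 0.9969545811523315}
top [[0.115, 0.97, -0.213, 0.306], [-0.993, 0.113, -0.022, 0.092], [0.003, 0.214, 0.977, 0.891], [0.0, 0.0, 0.0, 1.0]]
straight_adapter_mid
   0.75 [350. 169.] [0.658 0.072 0.008]
   0.52 [509. 297.] [ 0.426 -0.271  0.008]
   0.45 [159. 206.] [0.532 0.46  0.008]
tee_adapter_mid
   0.58 [314. 248.] [0.479 0.128 0.008]
fuse_holder_mid
   0.78 [432. 312.] [ 0.377 -0.12   0.008]
   0.66 [434. 261.] [ 0.481 -0.119  0.008]
   0.55 [495. 361.] [ 0.299 -0.247  0.008]
antenna_mid
   0.79 [369. 279.] [0.428 0.01  0.008]
straight_drawer
   0.77 [349. 170.] [0.658 0.075 0.008]
tee_drawer
   0.92 [276. 165.] [0.65  0.23  0.008]
fuse_drawer
   0.29 [244. 262.] [0.434 0.267 0.008]
antenna_drawer
   0.88 [418. 176.] [ 0.661 -0.072  0.008]
   0.36 [316. 251.] [0.474 0.124 0.008]
circuit_board
   0.84 [244. 261.] [0.436 0.267 0.008]
morse_key
   0.83 [156. 203.] [0.537 0.467 0.008]
scene [[0.26, -0.826, 0.5, 0.987], [0.966, 0.22, -0.139, -0.052], [0.005, 0.519, 0.855, 0.893], [0.0, 0.0, 0.0, 1.0]]
```

View pics/top0.png

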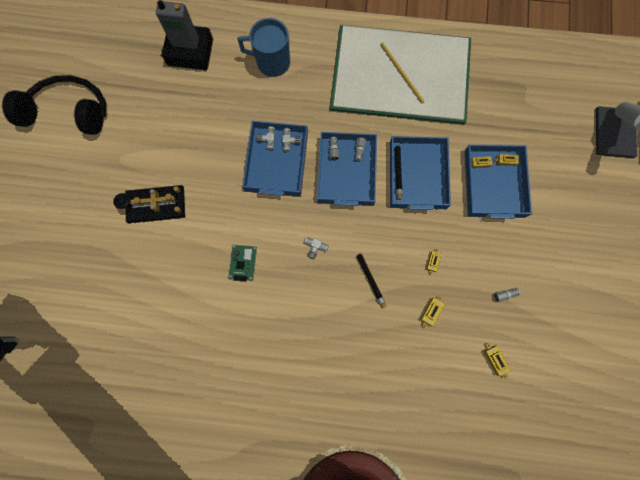

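View pics/scene0.png

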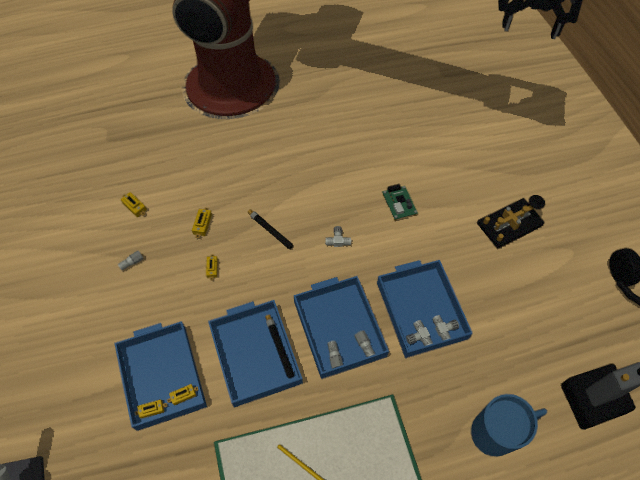

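The top view shows the drawers tee (276,165), straight (348,170), antenna (419,175) and fuse (497,183), all with their lips toward the robot. The fuse-holder candidates are (434,261), (432,312) and (497,360). The first looks smallest, so I'll measure all three and check with a crop.

```bash
cat >> h.py <<'E'
def cloud(c,d,region,info=None):
    i=info or camera_info(c)
    v,u=np.nonzero(region&(d>0)); o,r=ray(c,np.c_[u,v],i)
    return o+r*d[v,u][:,None]
E
python3 - <<'E'
from h import *
for c in('top','scene'):
    im,d=grab_frame(c)
    for t in['straight_adapter_mid','tee_adapter_mid','fuse_holder_mid','antenna_mid','straight_drawer','tee_drawer','fuse_drawer','antenna_drawer','circuit_board','morse_key']:
        print(c,t)
        for r in masks_of(c,t)[:5]:
            if r['conf']<.3: continue
            P=cloud(c,d,r['region']);x=P[:,:2].astype(np.float32)
            (cx,cy),(w,h),a=cv2.minAreaRect(x*1000)
            m=np.array(P.mean(0)); B=cv2.boxPoints(((cx,cy),(w,h),a)); e=B[1]-B[0]; f=B[2]-B[1]
            if np.hypot(*f)>np.hypot(*e): e=f
            print('  %.2f'%r['conf'],r['box'],'ctr',round(cx),round(cy),'size',round(w),round(h),'longdir',round(np.degrees(np.arctan2(e[1],e[0]))%180),'z',np.round(np.percentile(P[:,2],[5,50,95])*1000),len(P))
    if c=='top':
        cv2.imwrite('pics/crop.png',cv2.resize(im[230:390,400:540],None,fx=4,fy=3.75*1.0666/1.0,interpolation=cv2.INTER_CUBIC)[:600])
        cv2.imwrite('pics/crop.png',cv2.resize(im[225:385,300:530],None,fx=3.4,fy=3.4,interpolation=cv2.INTER_CUBIC))
E
```

```text
top straight_adapter_mid
  0.71 [493.7, 289.2, 28.4, 14.4] ctr 429 -265 size 20 45 longdir 108 z [ 8. 16. 19.] 228
top tee_adapter_mid
  0.63 [307.1, 235.8, 23.0, 21.7] ctr 486 129 size 44 42 longdir 40 z [ 1. 14. 17.] 266
top fuse_holder_mid
  0.74 [421.5, 299.4, 23.6, 27.3] ctr 378 -122 size 33 65 longdir 158 z [ 3. 17. 25.] 406
  0.63 [428.2, 247.9, 12.1, 25.2] ctr 480 -118 size 24 47 longdir 169 z [ 1. 13. 19.] 219
  0.57 [482.6, 342.7, 24.2, 35.9] ctr 300 -248 size 65 26 longdir 33 z [ 3. 16. 24.] 464
top antenna_mid
  0.77 [355.1, 250.1, 30.7, 57.5] ctr 428 6 size 116 15 longdir 31 z [ 2. 11. 14.] 362
  0.66 [305.1, 237.6, 26.3, 21.7] ctr 487 130 size 47 43 longdir 40 z [ 5. 14. 17.] 262
top straight_drawer
  0.69 [320.9, 129.9, 54.9, 76.1] ctr 660 78 size 175 127 longdir 4 z [ 0.  3. 30.] 4082
top tee_drawer
  0.59 [239.8, 122.5, 67.0, 71.3] ctr 657 231 size 159 120 longdir 1 z [ 0.  4. 30.] 4011
top fuse_drawer
  0.62 [463.0, 142.5, 70.5, 77.4] ctr 664 -242 size 166 135 longdir 5 z [-0.  4. 29.] 4608
top antenna_drawer
  0.95 [388.7, 138.2, 63.1, 70.2] ctr 661 -77 size 162 12
[... 911 characters left out ...]
0 7 size 116 18 longdir 31 z [ 2. 11. 15.] 361
scene straight_drawer
scene tee_drawer
  0.70 [373.5, 256.9, 100.0, 102.5] ctr 658 237 size 167 137 longdir 1 z [ 1.  5. 30.] 6135
  0.53 [384.2, 185.4, 34.7, 36.4] ctr 433 268 size 78 50 longdir 1 z [ 8. 11. 20.] 734
scene fuse_drawer
  0.61 [116.1, 321.1, 93.3, 110.3] ctr 656 -243 size 177 130 longdir 5 z [ 1.  5. 31.] 6969
scene antenna_drawer
  0.94 [210.0, 298.1, 95.3, 107.1] ctr 656 -76 size 176 127 longdir 5 z [ 1.  4. 30.] 6715
scene circuit_board
  0.79 [380.8, 186.0, 35.9, 36.2] ctr 430 271 size 86 55 longdir 1 z [ 6. 11. 20.] 796
scene morse_key
  0.69 [478.5, 195.7, 68.8, 54.4] ctr 532 490 size 76 167 longdir 102 z [10. 16. 48.] 2049
```

View pics/crop.png

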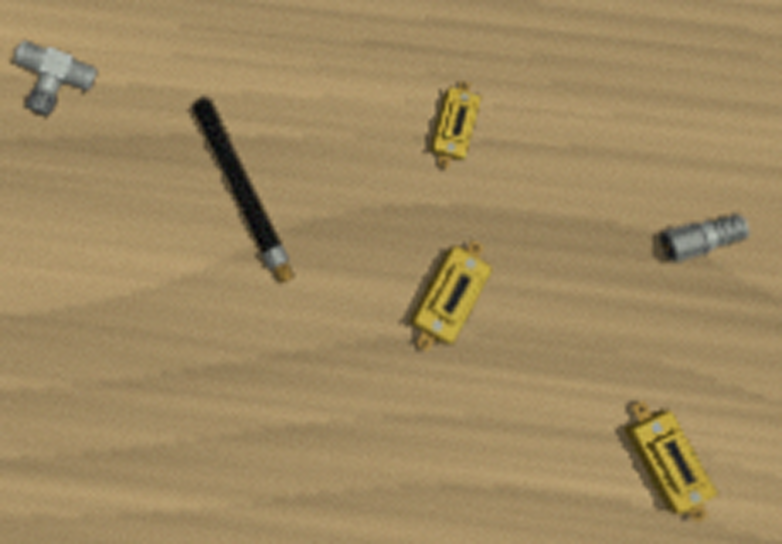

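Three yellow holders: (434,261) is 18 mm high and about 47–49 mm long. (432,312) and (497,360) are about 25 mm high and 65+ mm long. The one at (434,261), world (0.481,-0.118), matches the given 18 mm height. The crop confirms it, and shows the straight adapter's nut end at its left (+y). Next: fit the drawer rims and move to the straight adapter.

```bash
python3 - <<'E'
from h import *
for c in('top','scene'):
    im,d=grab_frame(c)
    hsv=cv2.cvtColor(im,cv2.COLOR_BGR2HSV)
    m=(hsv[...,0]>95)&(hsv[...,0]<125)&(hsv[...,1]>100)
    P=cloud(c,d,m)
    for n,y in(('tee',.232),('straight',.077),('antenna',-.077),('fuse',-.241)):
        q=P[(abs(P[:,1]-y)<.077)&(abs(P[:,0]-.66)<.1)&(P[:,2]>.026)&(P[:,2]<.034)]
        (cx,cy),(w,h),a=cv2.minAreaRect((q[:,:2]*1000).astype(np.float32))
        print(c,n,round(cx),round(cy),round(w),round(h),round(a,1),len(q))
E
python3 -m handwheel '[[[0.008,-0.041,0,0,0,-4],[0.008,-0.041,0,0,0,-4],[0.008,-0.041,0,0,0,-4],[0.008,-0.041,0,0,0,-4],[0.008,-0.041,0,0,0,-4],[0.008,-0.041,0,0,0,-4],[0.008,-0.041,0,0,0,-4],[0.008,-0.041,0,0,0,-4],[0.008,-0.041,0,0,0,-4],[0.008,-0.041,0,0,0,-4],[0.008,-0.041,0,0,0,-4.6],[0.008,-0.041,0,0,0,0],[0.008,-0.041,0,0,0,0],[0.008,-0.041,0,0,0,0],[0.008,-0.041,0,0,0,0],[0.008,-0.041,0,0,0,0],[0.008,-0.041,0,0,0,0],[0.008,-0.041,0,0,0,0],[0.008,-0.041,0,0,0,0],[0.008,-0.038,0,0,0,0]]]' 1
```

```text
top tee 657 232 160 120 1.1 483
top straight 652 80 160 118 3.7 404
top antenna 661 -73 160 118 4.7 476
top fuse 660 -235 158 122 5.2 483
scene tee 661 230 161 121 0.7 740
scene straight 655 77 161 120 4.0 737
scene antenna 664 -75 161 119 5.2 704
scene fuse 663 -238 161 120 5.3 780
time: 3.47
tool_pos: [0.4272, -0.2529, 0.2315]
tool_rot: [0.0, 0.574, 0.819, -0.0]
contact_force: [0.1, 0.0, 0.1]
gripper_width: 0.998
grasp_force: 0.0
```

```bash
cat > look.py <<'E'
import sys
from h import *
t,z,name=sys.argv[1],float(sys.argv[2]),sys.argv[3]
i=camera_info('wrist'); s=state(); im,d=grab_frame('wrist')
R=masks_of('wrist',t); pp=pinpoint('wrist',t)
for r in R[:4]:
    P=cloud('wrist',d,r['region'],i); P=P[P[:,2]>.004]
    if len(P)<20: continue
    (cx,cy),(w,h),a=cv2.minAreaRect((P[:,:2]*1000).astype(np.float32))
    B=cv2.boxPoints(((cx,cy),(w,h),a)); e=B[1]-B[0]; f=B[2]-B[1]
    if np.hypot(*f)>np.hypot(*e): e=f
    print('%.2f'%r['conf'],'ctr',round(cx,1),round(cy,1),'size',round(w),round(h),'longdir',round(np.degrees(np.arctan2(e[1],e[0]))%180,1),'z95',round(np.percentile(P[:,2],95)*1000,1),np.round(r['box']))
for r in pp[:3]: print('pt %.2f'%r['conf'],np.round(r['position']),np.round(onz('wrist',[r['position']],z,i)[0]*1000,1))
q=s['tool_rot']; print('tcp',np.round(s['tool_pos']*1000,1),'theta',round(np.degrees(np.arctan2(2*q[1]*q[2],q[2]**2-q[1]**2)),1))
cv2.imwrite(f'pics/{name}.png',im)
E
python3 look.py straight_adapter_mid .0095 w1
```

```text
0.82 ctr 429.6 -267.4 size 19 48 longdir 110.4 z95 19.5 [308. 201.  23.  42.]
0.50 ctr 661.6 -238.2 size 162 121 longdir 5.8 z95 30.3 [440. 198. 182. 132.]
pt 0.59 [321. 221.] [ 433.  -268.6    9.5]
tcp [ 427.2 -252.9  231.5] theta 70.0
```

View pics/w1.png

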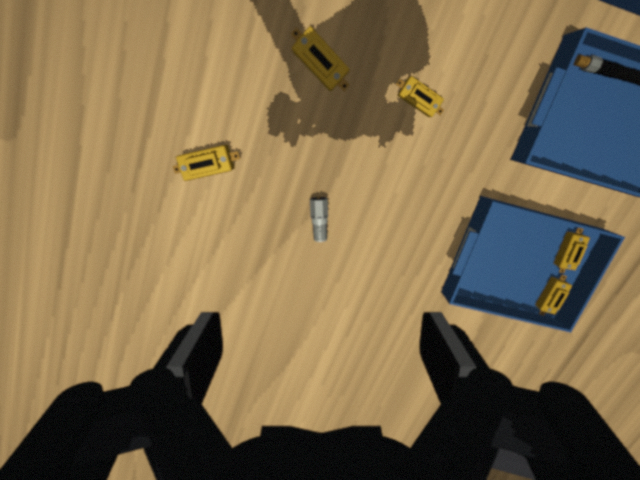

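```bash
sed -i 's/np.arctan2(2\*q\[1\]\*q\[2\],q\[2\]\*\*2-q\[1\]\*\*2)/np.arctan2(q[2]**2-q[1]**2,2*q[1]*q[2])/' look.py
python3 -m handwheel '[[[-0.001,-0.003,-0.041,0,0,0],[0,0,-0.041,0,0,0],[0,0,-0.041,0,0,0],[0,0,-0.041,0,0,0],[0,0,-0.035,0,0,0],[0,0,-0.016,0,0,0],[0,0,-0.013,0,0,0],[0,0,0,0,0,0],[0,0,0,0,0,0],[0,0,0,0,0,0]]]' 0.7
python3 -m handwheel '[[[0,0,0,0,0,0],[0,0,0,0,0,0],[0,0,0,0,0,0],[0,0,0,0,0,0],[0,0,0,0,0,0],[0,0,0,0,0,0],[0,0,0,0,0,0],[0,0,0,0,0,0],[0,0,0,0,0,0],[0,0,0,0,0,0]]]' 0
```

```text
time: 4.45
tool_pos: [0.4273, -0.2534, 0.0047]
tool_rot: [0.001, 0.573, 0.82, -0.0]
contact_force: [0.2, -0.2, 0.4]
gripper_width: 0.699
grasp_force: 0.0
time: 5.28
tool_pos: [0.4271, -0.2538, 0.0045]
tool_rot: [0.001, 0.573, 0.819, 0.0]
contact_force: [-1.3, 0.9, 6.7]
gripper_width: 0.199
grasp_force: 59.0
```

```bash

python3 -m handwheel '[[[0,0,0.02,0,0,0],[0,0,0.036,0,0,0],[0,0,0.04,0,0,0],[0.0171,0.03,0,0,0,6.73],[0.0171,0.03,0,0,0,6.73],[0.0171,0.03,0,0,0,6.73],[0.0171,0.03,0,0,0,6.73],[0.0171,0.03,0,0,0,6.73],[0.0171,0.03,0,0,0,6.73],[0.0171,0.03,0,0,0,6.73],[0.0171,0.03,0,0,0,6.73],[0.0171,0.03,0,0,0,6.73],[0.0171,0.03,0,0,0,6.73],[0.0171,0.03,0,0,0,6.73],[0,0,-0.02,0,0,0],[0,0,-0.03,0,0,0],[0,0,-0.015,0,0,0],[0,0,0,0,0,0],[0,0,0,0,0,0],[0,0,0,0,0,0]]]'
python3 - <<'E'
from h import *
print(state()['tool_pos'],state()['tool_rot'])
im,d=grab_frame('scene');cv2.imwrite('pics/s1.png',cv2.resize(im[220:420,90:490],None,fx=2,fy=2))
E
```

```text
time: 6.95
tool_pos: [0.6153, 0.0765, 0.0355]
tool_rot: [0.001, -0.035, 0.999, -0.0]
contact_force: [0.8, -0.4, 0.1]
gripper_width: 0.194
grasp_force: 59.0
[0.61533161 0.07652368 0.03547908] [ 8.92959864e-04 -3.52869181e-02  9.99376823e-01 -4.79260285e-05]
```

View pics/s1.png

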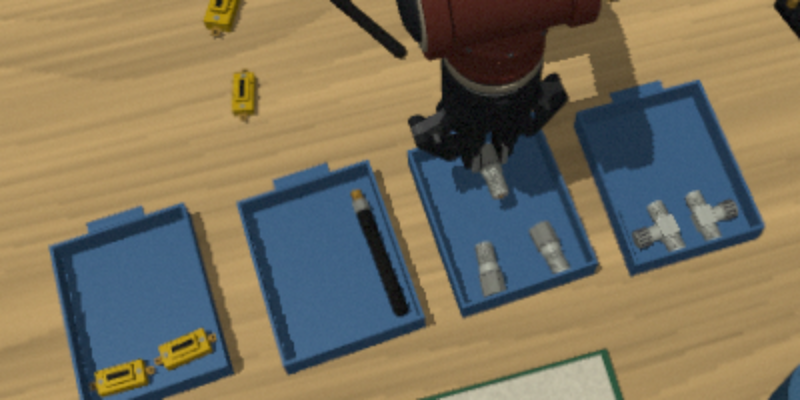

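The scene view shows the adapter held over the clear floor of the straight drawer (~(495,180) in the crop), about level. Lowering it now.

```bash

python3 -m handwheel '[[[0,0,-0.012,0,0,0],[0,0,-0.01,0,0,0],[0,0,-0.0035,0,0,0],[0,0,-0.001,0,0,0],[0,0,-0.001,0,0,0],[0,0,0,0,0,0],[0,0,0,0,0,0]]]'
```

```text
time: 7.58
tool_pos: [0.6141, 0.0766, 0.0075]
tool_rot: [-0.001, -0.035, 0.999, -0.0]
contact_force: [-4.5, -0.2, 7.9]
gripper_width: 0.193
grasp_force: 59.9
```

```bash

python3 -m handwheel '[[[0,0,0,0,0,0],[0,0,0,0,0,0],[0,0,0,0,0,0],[0,0,0,0,0,0],[0,0,0.02,0,0,0],[0,0,0.04,0,0,-6.8],[0,0,0.04,0,0,-6.8],[-0.01,0.004,0.04,0,0,-6.8],[-0.01,0.004,0.04,0,0,-6.8],[-0.01,0.004,0.03,0,0,-6.8],[-0.01,0.004,0,0,0,-6.8],[-0.01,0.004,0,0,0,-6.8],[-0.01,0.004,0,0,0,-6.8],[-0.01,0.004,0,0,0,-6.8],[-0.01,0.004,0,0,0,-6.8],[-0.01,0.004,0,0,0,-6.8],[-0.01,0.004,0,0,0,-6.8],[-0.01,0.004,0,0,0,-6.8],[-0.01,0.004,0,0,0,-6.8],[-0.011,0,0,0,0,-6.8]]]' 0.45
python3 -m handwheel '[[[0,0,0,0,0,0],[0,0,0,0,0,0]]]' 0.8
python3 look.py tee_adapter_mid .008 w2
```

```text
time: 9.25
tool_pos: [0.4829, 0.1252, 0.2165]
tool_rot: [-0.0, 0.756, 0.654, 0.0]
contact_force: [-0.6, -0.5, 0.2]
gripper_width: 0.451
grasp_force: 0.0
time: 9.42
tool_pos: [0.4835, 0.1247, 0.2167]
tool_rot: [0.0, 0.753, 0.658, 0.0]
contact_force: [-1.0, -0.7, 0.4]
gripper_width: 0.721
grasp_force: 0.0
0.73 ctr 478.3 127.9 size 48 38 longdir 73.8 z95 16.6 [298. 186.  41.  46.]
pt 0.68 [315. 206.] [477.6 128.1   8. ]
tcp [483.5 124.7 216.7] theta -7.8
```

View pics/w2.png

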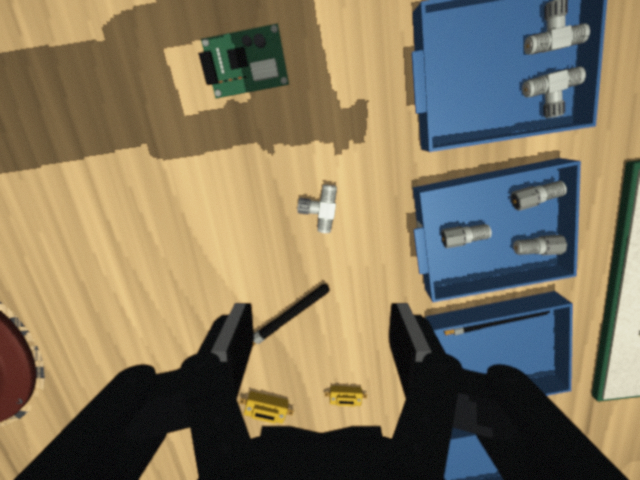

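The adapter lies on the straight drawer's clear floor at (466,234), clear of the two fixed ones. The tee is at (318,208), stem to the left, size 48x38 as expected. Grasping it.

```bash

python3 -m handwheel '[[[-0.003,0.0015,-0.04,0,0,-4.2],[-0.0025,0.0018,-0.04,0,0,-4.2],[0,0,-0.04,0,0,0],[0,0,-0.04,0,0,0],[0,0,-0.03,0,0,0],[0,0,-0.014,0,0,0],[0,0,-0.011,0,0,0],[0,0,0,0,0,0],[0,0,0,0,0,0],[0,0,0,0,0,0]]]'
python3 -m handwheel '[[[0,0,0,0,0,0],[0,0,0,0,0,0],[0,0,0,0,0,0],[0,0,0,0,0,0],[0,0,0,0,0,0],[0,0,0,0,0,0],[0,0,0,0,0,0],[0,0,0,0,0,0],[0,0,0,0,0,0]]]' 0
```

```text
time: 10.4
tool_pos: [0.4797, 0.1281, 0.0034]
tool_rot: [0.001, 0.8, 0.6, 0.001]
contact_force: [0.4, 0.8, 0.8]
gripper_width: 0.797
grasp_force: 0.0
time: 11.15
tool_pos: [0.4795, 0.1282, 0.0036]
tool_rot: [0.001, 0.8, 0.599, 0.001]
contact_force: [-0.7, 0.2, 5.4]
gripper_width: 0.426
grasp_force: 60.6
```

```bash

python3 -m handwheel '[[[0,0,0.02,0,0,0],[0,0,0.036,0,0,0],[0,0,0.036,0,0,0],[0.014,0.0093,0,0,0,-6.63],[0.014,0.0093,0,0,0,-6.63],[0.014,0.0093,0,0,0,-6.63],[0.014,0.0093,0,0,0,-6.63],[0.014,0.0093,0,0,0,-6.63],[0.014,0.0093,0,0,0,-6.63],[0.014,0.0093,0,0,0,-6.63],[0.014,0.0093,0,0,0,-6.63],[0.014,0.0093,0,0,0,-6.63],[0.014,0.0093,0,0,0,-6.63],[0.014,0.0093,0,0,0,-6.63],[0,0,-0.02,0,0,0],[0,0,-0.03,0,0,0],[0,0,-0.01,0,0,0],[0,0,0,0,0,0],[0,0,0,0,0,0],[0,0,0,0,0,0]]]'
python3 - <<'E'
from h import *
im,d=grab_frame('scene');cv2.imwrite('pics/s2.png',cv2.resize(im[220:380,280:500],None,fx=3,fy=3))
E
```

```text
time: 12.82
tool_pos: [0.6328, 0.2304, 0.0353]
tool_rot: [-0.0, 1.0, 0.006, 0.001]
contact_force: [0.1, -0.7, -0.7]
gripper_width: 0.422
grasp_force: 60.2
```

View pics/s2.png

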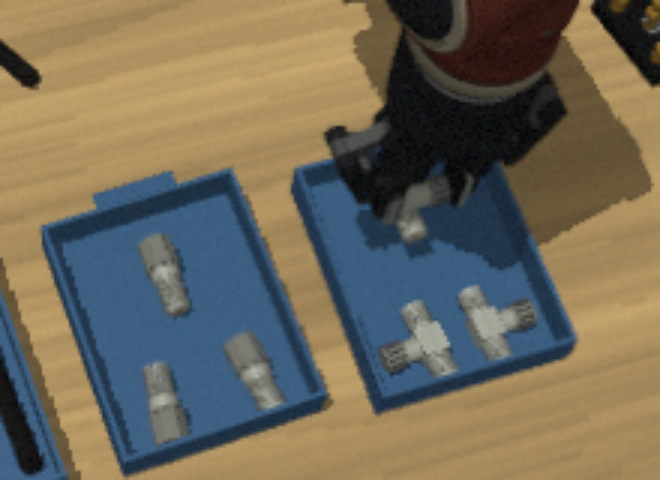

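The tee is held over the clear floor of its drawer at (410,210) in the crop, ahead of the two fixed tees. Lowering it.

```bash

python3 -m handwheel '[[[0,0,-0.012,0,0,0],[0,0,-0.01,0,0,0],[0,0,-0.0045,0,0,0],[0,0,-0.0015,0,0,0],[0,0,-0.001,0,0,0],[0,0,0,0,0,0],[0,0,0,0,0,0]]]'
```

```text
time: 13.45
tool_pos: [0.6316, 0.2301, 0.0066]
tool_rot: [0.0, 1.0, 0.006, -0.001]
contact_force: [-6.9, -3.0, 11.8]
gripper_width: 0.424
grasp_force: 61.6
```

```bash

python3 -m handwheel '[[[0,0,0,0,0,0],[0,0,0,0,0,0],[0,0,0,0,0,0],[0,0,0,0,0,0],[0,0,0.02,0,0,0],[0,0,0.04,0,0,0],[-0.0108,-0.0249,0.04,0,0,0],[-0.0108,-0.0249,0.04,0,0,0],[-0.0108,-0.0249,0.04,0,0,0],[-0.0108,-0.0249,0.03,0,0,0],[-0.0108,-0.0249,0,0,0,0],[-0.0108,-0.0249,0,0,0,-3],[-0.0108,-0.0249,0,0,0,-3],[-0.0108,-0.0249,0,0,0,-3],[-0.0108,-0.0249,0,0,0,-3],[-0.0108,-0.0249,0,0,0,0],[-0.0108,-0.0249,0,0,0,0],[-0.0108,-0.0249,0,0,0,0],[-0.0108,-0.0249,0,0,0,0],[-0.0108,-0.0249,0,0,0,0]]]' 0.65
python3 -m handwheel '[[[0,0,0,0,0,0],[0,0,0,0,0,0]]]'
python3 look.py fuse_holder_mid .009 w3
```

```text
time: 15.12
tool_pos: [0.4845, -0.109, 0.1979]
tool_rot: [-0.0, 0.995, -0.098, -0.0]
contact_force: [1.0, -1.0, 0.4]
gripper_width: 0.649
grasp_force: 0.0
time: 15.28
tool_pos: [0.4849, -0.1088, 0.198]
tool_rot: [-0.0, 0.995, -0.099, -0.0]
contact_force: [0.6, 0.5, 0.1]
gripper_width: 0.657
grasp_force: 0.0
0.85 ctr 481.5 -118.5 size 20 54 longdir 168.6 z95 18.7 [320. 185.  23.  57.]
0.80 ctr 304.7 -248.7 size 59 26 longdir 32.4 z95 23.9 [455. 324.  45.  38.]
0.66 ctr 379.7 -121.2 size 26 69 longdir 155.6 z95 24.3 [336. 274.  36.  58.]
0.42 ctr 642.8 77.3 size 139 123 longdir 4.0 z95 30.4 [  2.   0. 168. 171.]
pt 0.98 [352. 303.] [ 381.1 -121.     9. ]
pt 0.71 [330. 216.] [ 479.7 -116.1    9. ]
pt 0.68 [478. 346.] [ 299.6 -250.2    9. ]
tcp [ 484.9 -108.8  198. ] theta -101.4
```

View pics/w3.png

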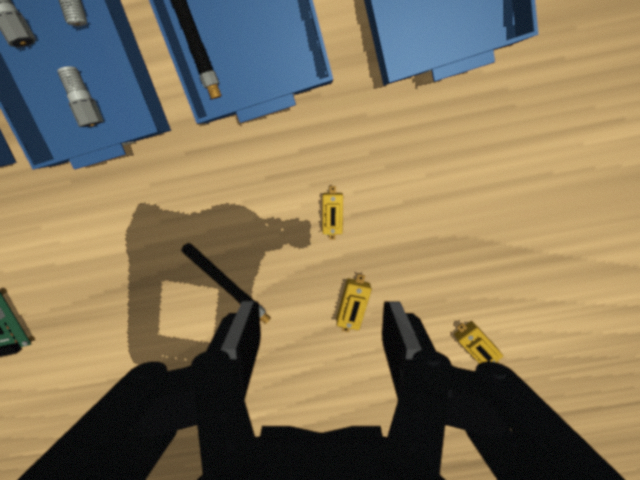

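This view shows the small holder at (332,213), measured at 54x20x18 mm, which is exactly the one described. The others, at (353,303) and (478,342), measure larger. Grasping the small one.

```bash

python3 -m handwheel '[[[-0.002,-0.005,-0.035,0,0,0],[-0.002,-0.0045,-0.04,0,0,0],[0,0,-0.04,0,0,0],[0,0,-0.04,0,0,0],[0,0,-0.015,0,0,0],[0,0,-0.013,0,0,0],[0,0,-0.011,0,0,0],[0,0,0,0,0,0],[0,0,0,0,0,0]]]'
python3 -m handwheel '[[[0,0,0,0,0,0],[0,0,0,0,0,0],[0,0,0,0,0,0],[0,0,0,0,0,0],[0,0,0,0,0,0],[0,0,0,0,0,0],[0,0,0,0,0,0],[0,0,0,0,0,0],[0,0,0,0,0,0]]]' 0
```

```text
time: 16.18
tool_pos: [0.4814, -0.1169, 0.0041]
tool_rot: [-0.0, 0.995, -0.098, -0.0]
contact_force: [0.8, -0.6, -0.7]
gripper_width: 0.652
grasp_force: 0.0
time: 16.93
tool_pos: [0.4826, -0.118, 0.0059]
tool_rot: [0.0, 0.995, -0.098, 0.001]
contact_force: [-1.5, 0.1, 6.1]
gripper_width: 0.208
grasp_force: 59.4
```

```bash

python3 -m handwheel '[[[0,0,0.02,0,0,0],[0,0,0.036,0,0,0],[0,0,0.036,0,0,0],[0.0193,-0.0151,0,0,0,2],[0.0193,-0.0151,0,0,0,2],[0.0193,-0.0151,0,0,0,2],[0.0193,-0.0151,0,0,0,2],[0.0193,-0.0151,0,0,0,2],[0.0193,-0.0151,0,0,0,2],[0.0193,-0.0151,0,0,0,2],[0.0193,-0.0151,0,0,0,2],[0,0,-0.02,0,0,0],[0,0,-0.03,0,0,0],[0,0,-0.01,0,0,0],[0,0,0,0,0,0],[0,0,0,0,0,0],[0,0,0,0,0,0]]]'
python3 - <<'E'
from h import *
im,d=grab_frame('scene');cv2.imwrite('pics/s3.png',cv2.resize(im[280:440,80:300],None,fx=3,fy=3))
E
```

```text
time: 18.35
tool_pos: [0.6364, -0.2386, 0.0379]
tool_rot: [0.001, 0.999, 0.041, 0.001]
contact_force: [0.7, -0.4, 0.7]
gripper_width: 0.214
grasp_force: 58.7
```

View pics/s3.png

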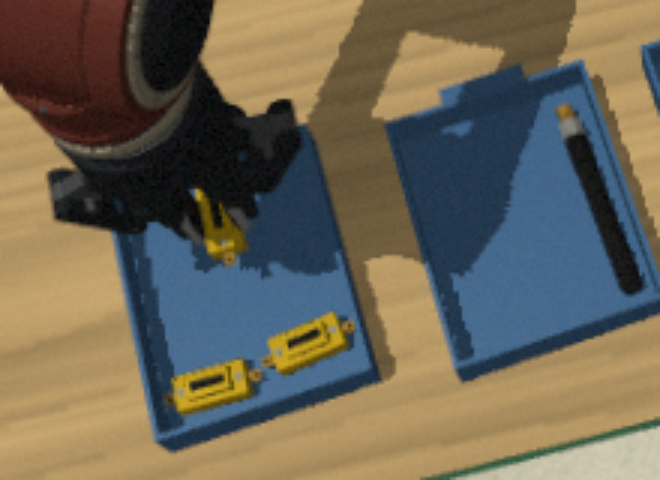

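The fuse holder is held over the clear floor of its drawer at (222,235) in the crop. Lowering it.

```bash

python3 -m handwheel '[[[0,0,-0.012,0,0,0],[0,0,-0.01,0,0,0],[0,0,-0.0045,0,0,0],[0,0,-0.0015,0,0,0],[0,0,-0.001,0,0,0],[0,0,0,0,0,0],[0,0,0,0,0,0]]]'
```

```text
time: 18.98
tool_pos: [0.6354, -0.2382, 0.0089]
tool_rot: [-0.0, 0.999, 0.041, -0.001]
contact_force: [-6.6, 2.5, 10.5]
gripper_width: 0.211
grasp_force: 60.1
```

```bash

python3 -m handwheel '[[[0,0,0,0,0,0],[0,0,0,0,0,0],[0,0,0,0,0,0],[0,0,0,0,0,0],[0,0,0.02,0,0,0],[0,0,0.04,0,0,0],[-0.0172,0.0204,0.04,0,0,2.2],[-0.0172,0.0204,0.04,0,0,2.2],[-0.0172,0.0204,0.04,0,0,2.2],[-0.0172,0.0204,0.01,0,0,2.2],[-0.0172,0.0204,0,0,0,2.2],[-0.0172,0.0204,0,0,0,2.2],[-0.0172,0.0204,0,0,0,2.2],[-0.0172,0.0204,0,0,0,2.2],[-0.0172,0.0204,0,0,0,2.2],[-0.0172,0.0204,0,0,0,2.2],[-0.0172,0.0204,0,0,0,2.2],[-0.0172,0.0204,0,0,0,2.2],[0,0,0,0,0,0],[0,0,0,0,0,0]]]' 0.45
python3 look.py antenna_mid .0065 w4
```

```text
time: 20.65
tool_pos: [0.4357, -0.0011, 0.181]
tool_rot: [0.0, 0.963, 0.269, 0.0]
contact_force: [0.4, 0.1, -0.1]
gripper_width: 0.448
grasp_force: 0.0
0.92 ctr 427.1 5.0 size 120 13 longdir 31.1 z95 13.4 [303. 155.  16. 124.]
pt 0.69 [310. 222.] [426.2   6.    6.5]
tcp [435.7  -1.1 181. ] theta -58.8
```

View pics/w4.png

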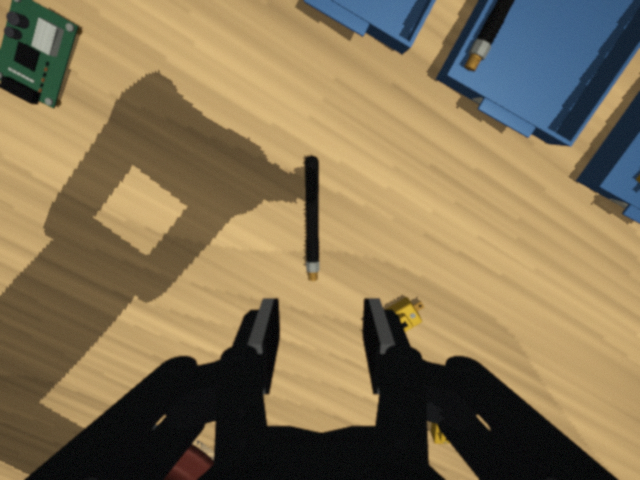

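The antenna is at (311,217), 120x13 mm at 31°, with the metal base toward the robot. Grasping it at mid-length.

```bash

python3 -m handwheel '[[[-0.0045,0.003,-0.035,0,0,0],[-0.0045,0.003,-0.04,0,0,0],[0,0,-0.04,0,0,0],[0,0,-0.03,0,0,0],[0,0,-0.013,0,0,0],[0,0,-0.011,0,0,0],[0,0,-0.01,0,0,0],[0,0,0,0,0,0],[0,0,0,0,0,0]]]'
python3 -m handwheel '[[[0,0,0,0,0,0],[0,0,0,0,0,0],[0,0,0,0,0,0],[0,0,0,0,0,0],[0,0,0,0,0,0],[0,0,0,0,0,0],[0,0,0,0,0,0],[0,0,0,0,0,0],[0,0,0,0,0,0]]]' 0
```

```text
time: 21.55
tool_pos: [0.4273, 0.0039, 0.002]
tool_rot: [-0.0, 0.963, 0.268, -0.0]
contact_force: [-0.3, -0.8, 0.7]
gripper_width: 0.45
grasp_force: 0.0
time: 22.3
tool_pos: [0.4284, 0.0041, 0.0036]
tool_rot: [0.001, 0.963, 0.268, 0.001]
contact_force: [-0.9, -0.3, 5.7]
gripper_width: 0.119
grasp_force: 59.1
```

```bash

python3 -m handwheel '[[[0,0,0.02,0,0,0],[0,0,0.036,0,0,0],[0,0,0.036,0,0,0],[0.0239,-0.0086,0,0,0,-2.6],[0.0239,-0.0086,0,0,0,-2.6],[0.0239,-0.0086,0,0,0,-2.6],[0.0239,-0.0086,0,0,0,-2.6],[0.0239,-0.0086,0,0,0,-2.6],[0.0239,-0.0086,0,0,0,-2.6],[0.0239,-0.0086,0,0,0,-2.6],[0.0239,-0.0086,0,0,0,-2.6],[0.0239,-0.0086,0,0,0,-2.6],[0.0239,-0.0086,0,0,0,-2.6],[0,0,-0.02,0,0,0],[0,0,-0.025,0,0,0],[0,0,0,0,0,0],[0,0,0,0,0,0],[0,0,0,0,0,0]]]'
python3 - <<'E'
from h import *
im,d=grab_frame('scene');cv2.imwrite('pics/s4.png',cv2.resize(im[270:430,180:400],None,fx=3,fy=3))
E
```

```text
time: 23.8
tool_pos: [0.6662, -0.0815, 0.0498]
tool_rot: [0.0, 0.999, 0.045, 0.0]
contact_force: [-0.1, -0.7, 0.1]
gripper_width: 0.121
grasp_force: 58.9
```

View pics/s4.png

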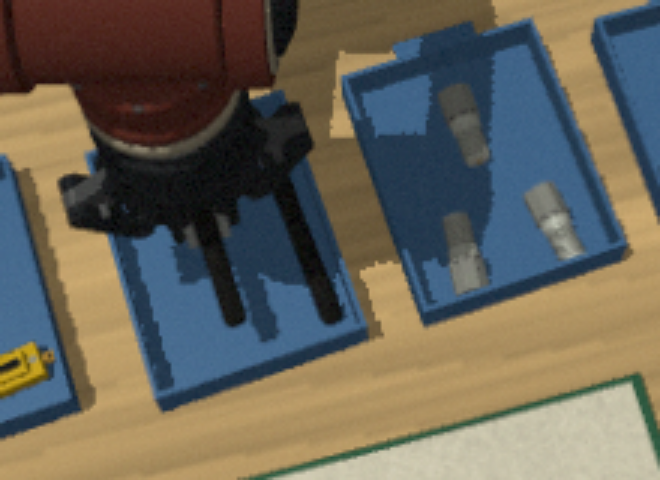

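The antenna is held parallel to the fixed one, with its tip at (235,320) in the crop, clear of both end walls. Lowering it.

```bash

python3 -m handwheel '[[[0.001,0,-0.014,0,0,0],[0,0,-0.012,0,0,0],[0,0,-0.01,0,0,0],[0,0,-0.0045,0,0,0],[0,0,-0.0015,0,0,0],[0,0,-0.001,0,0,0],[0,0,0,0,0,0],[0,0,0,0,0,0]]]'
```

```text
time: 24.52
tool_pos: [0.6668, -0.0817, 0.0067]
tool_rot: [-0.0, 0.999, 0.045, -0.001]
contact_force: [-3.9, 0.1, 6.7]
gripper_width: 0.12
grasp_force: 59.5
```

Contact felt at the expected height. Releasing, retreating and checking everything.

```bash

python3 -m handwheel '[[[0,0,0,0,0,0],[0,0,0,0,0,0],[0,0,0,0,0,0],[0,0,0,0,0,0],[0,0,0.02,0,0,0],[0,0,0.04,0,0,0],[0,0,0.04,0,0,0],[0,0,0.04,0,0,0],[0,0,0.04,0,0,0],[-0.035,0,0.02,0,0,0],[-0.035,0,0.02,0,0,0],[-0.035,0,0.02,0,0,0],[-0.035,0,0,0,0,0],[-0.035,0,0,0,0,0],[-0.035,0,0,0,0,0],[-0.035,0,0,0,0,0],[0,0,0,0,0,0],[0,0,0,0,0,0]]]' 0.3
python3 - <<'E'
from h import *
im,d=grab_frame('scene');cv2.imwrite('pics/s5.png',cv2.resize(im[180:440,90:560],None,fx=1.7,fy=1.7))
P=cloud('scene',d,np.ones(d.shape,bool))
hsv=cv2.cvtColor(im,cv2.COLOR_BGR2HSV)
for t in['circuit_board','morse_key']:
    r=masks_of('scene',t)[0]; print(t,r['box'])
E
```

```text
time: 26.02
tool_pos: [0.4211, -0.0816, 0.2462]
tool_rot: [0.0, 0.999, 0.044, 0.001]
contact_force: [-0.1, -0.7, 0.1]
gripper_width: 0.302
grasp_force: 0.0
circuit_board [380.4, 185.9, 37.3, 34.3]
morse_key [479.4, 196.4, 68.0, 53.4]
```

View pics/s5.png

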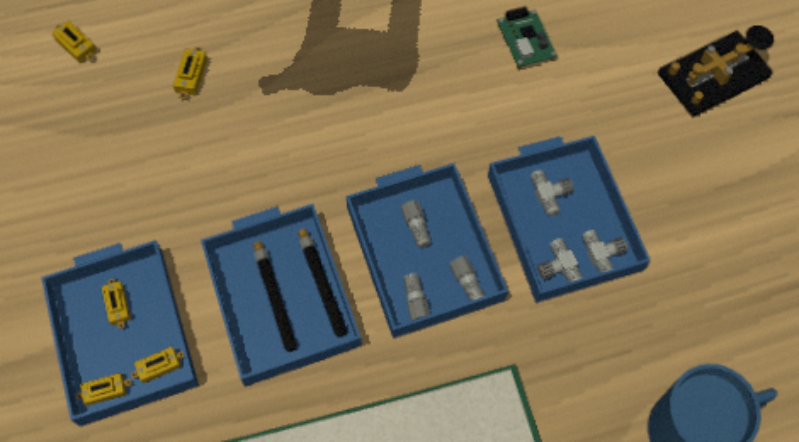

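All four parts lie flat on clear floor in their drawers: fuse holder (116,302), antenna (278,297), straight adapter (417,222) and tee (550,190). The board and key haven't moved.

```bash
python3 -c "from plant import *; print(job_done())"
```

```text
the job is handed in; nothing more can be done
None
```

The straight adapter, T adapter, small fuse holder and antenna are each set down on the clear floor of their matching drawers, the circuit board and Morse key were not moved, and the job was handed in after about 26 s of robot time.

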